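Put the lids back on the sterile consumables

ROBOT

A 6-joint arm with a two-finger parallel gripper is mounted at the origin on the work surface. World frame = base frame: x ahead of the robot, y to its left, z up, the work surface at z = 0. Lengths are in m, angles in rad, forces in N, time in s.
With the tool pointing down it reaches from about 0.35 to 1 m from the base axis. Payload 7.1 kg.
Tool frame: the origin (TCP) lies between the finger pads; the fingertips stand 22 mm ahead of it and the grasp point (between the pads) lies 3 mm ahead of it; z points along the fingers, y is the line along which they close (so a half turn about z gives the same grasp; the last joint's range is limited). The gripper opens to 85 mm and grips with 20 to 120 N. Pads are 22 mm wide; open, the fingers measure 114 mm over their backs; the gripper's body (76 mm by 85 mm) begins 54 mm behind the grasp point. The pads swing forward as they close: fully open they stand 13 mm farther back than shut.
Start: joints at [-1.228, 0.423, 1.63, -0, 1.089, -0.019], TCP at [0.221, -0.585, 0.253] pointing down, gripper open.
Joint ranges: [-3, 3], [-0.9, 2.11], [0.09, 2.58], [-1.31, 4.45], [0.11, 2.69], [-2.54, 2.54]. Speed limits (rad/s): [2.39, 2.39, 3.01, 3.14, 3.14, 3.14].

INTERFACE

Orientations are given as a rotation vector (axis times angle).
In Python, from rig import manip gives the robot as it stands. The module is installed in compiled form; this text tells all that it offers. Calls block until the motion is done:
- manip.move_to(position, orientation): joint-space move of the TCP to a pose.
- manip.servo_line(position, orientation=None, rate=0.15): straight line of the TCP; orientation=None keeps the orientation; rate is the mean speed in m/s.
- manip.set_joints(angles): joint-space move.
- manip.command_gripper(opening, f_grip=None): finger opening in m; f_grip is the grip in N (None keeps the last); returns when the fingers have stopped.
- manip.hold(seconds).
- manip.solve_ik(position, orientation): joint angles nearest the present ones, or None.
- manip.camera(name): name is "side" or "top"; returns a dict with "image" (400x640x3 uint8, red, green, blue), "fx", "fy", "cx", "cy" (pixels), "cam_to_world" (4x4, takes a point from camera to world coordinates). Camera axes: x right, y down, z forward; pixel columns grow to the right and rows downward; lengths in m; the calibration is good to about 2 mm. A picture is of the moment at which its call begins. There is no depth.
A pose or a line that the arm cannot do raises manip.IKError and nothing moves.
- manip.sign_off(): hands the job in; it is judged then, once.
Readings, each from a call of its own:
- manip.get_time(): time.
- manip.get_joint_positions(): joint angles.
- manip.get_joint_vel(): joint speeds.
- manip.get_tau(): joint torques, N m.
- manip.get_position(): TCP position.
- manip.get_ee_rot(): TCP orientation.
- manip.get_contact_force(): force on the tool from outside, world axes, zero at the start.
- manip.get_torque(): the same for the moment, N m.
- manip.get_width(): finger opening in m.
- manip.get_grip_force(): force on a finger pad.
Only numpy, scipy, OpenCV 4.12 (cv2) and the standard library are available. Lean on these libraries where they do the work, as an engineer would, in place of code of your own. Each camera call takes 0.05 s, during which the arm holds its last target. There are 200 camera calls.

TASK

The bench is being closed for the night: put each of the four loose steel lids back on the container it fits - large and small round lids on the large and small jars, long lid on the instrument tray, flat squarish lid on the slant-top bin, lying on the slope squarely over the opening with its lower edge against the front ledge. Set each down gently, fully seated, and let go. Leave the red tube rack and the reagent bottle where they stand.

Things in the scene. Friction and masses are not known exactly. Their poses are not given: they have to be found in the camera images.
- large_round_lid: Loose steel lid, knob up. Round flange 112 mm across, 4 mm thick; under it a round plug 8 mm deep, 80 mm across at the flange, 72 mm at its foot; on top a central upright cylindrical knob 20 mm across, 28 mm tall. Origin: centre of the plug's foot, z up. Flange underside z = 8 mm, top 12 mm; knob top 40 mm. About 0.12 kg.
- small_round_lid: Loose steel lid like the large round one but smaller: flange 88 mm across, plug 8 mm deep, 56 mm across at the flange, 48 mm at its foot; knob 18 mm across, 28 mm tall. Origin: centre of the plug's foot, z up. Flange underside z = 8 mm, top 12 mm; knob top 40 mm. About 0.08 kg.
- long_lid: Loose oblong steel lid, handle up: flange 168 mm (x) by 102 mm (y), 4 mm thick; plug under it 126 x 60 mm, 8 mm deep; strap handle along x on top: a bar 60 mm long, 12 mm thick (y), from z = 20 to 40 mm. Origin: centre of the plug's foot. Flange underside z = 8 mm, top 12 mm. Same either way round. About 0.16 kg.
- flat_lid: Loose flat steel plate, nearly square, handle up: 130 mm (x, the way that runs down the slope) by 150 mm (y), 5 mm thick, no plug; strap handle along y on top: a bar 60 mm long, 12 mm thick (x), from z = 14 to 34 mm. Origin: centre of the underside. Same either way round. About 0.18 kg.
- large_jar: Fixed round steel jar with tubes in it, open at the top: 100 mm outside, 92 mm inside diameter, 100 mm tall. Origin: centre of its foot on the bench; rim at z = 100 mm. The large round lid's flange rests on the rim, its plug inside with 6 mm of play all round.
- small_jar: Fixed round steel jar with swabs in it, open at the top: 76 mm outside, 68 mm inside diameter, 80 mm tall. Origin: centre of its foot; rim at z = 80 mm. The small round lid's flange rests on the rim, its plug inside with 6 mm of play all round.
- tray: Fixed oblong steel instrument tray with forceps in it, open at the top: outside 150 mm (its x) by 84 mm (its y), walls 4 mm, 45 mm tall. Origin: centre of its foot; rim at z = 45 mm. The long lid's flange rests on the rim, long way along the tray's x, its plug inside with 8 mm of play all round.
- bin: Fixed steel slant-top bin, foot 130 (x) x 140 mm (y), origin at its centre. Low front faces -x; the open top rises 22 deg (0.384 rad) to +x. A ledge along the front stands 11 mm proud of and square to the slope; its inner face meets the slope at x = -62, z = 56 mm. Flat lid home: its origin at x = -2, y = 0, z = 80 mm, its y along the bin's y. It may not slide down by itself.
- tube_rack: Bystander: loose red plastic tube rack with white-capped tubes, 75 (x) x 120 (y) x 40 mm, tubes to 47 mm high. Origin: centre of its underside. To be left alone.
- reagent_bottle: Bystander: loose white capped reagent bottle, 56 mm across, 105 mm tall, blue cap. Origin: centre of its underside. To be left alone.
Mind the look-alikes: they are no part of the job. Leave any purple look-alike of the small_round_lid alone.

How it is judged:
At the end, for the whole second after the job is handed in: Each lid at rest on its own container, released: three level (3 deg), flanges on rims, within 9 mm of centre (long lid 13 mm, 11 deg); flat lid on the slope (3 deg), within 12 mm sideways, 6 deg square, within 8 mm of the ledge. Rack and bottle moved under 20 mm (horizontal distance between large_round_lid and large_jar below 0.009 m and z of large_round_lid in the frame of large_jar between 0.088 and 0.0955 m and angle between each of large_round_lid, small_round_lid, long_lid's own z axis and vertical below 0.05 rad and horizontal distance between small_round_lid and small_jar below 0.009 m and z of small_round_lid in the frame of small_jar between 0.068 and 0.0755 m and horizontal distance between long_lid and tray below 0.013 m and z of long_lid in the frame of tray between 0.033 and 0.0405 m and angle between the x axis of long_lid and the x axis of tray, either way round below 0.2 rad and x of flat_lid in the frame of bin between -0.008 and 0.006 m and y of flat_lid in the frame of bin between -0.012 and 0.012 m and z of flat_lid in the frame of bin between 0.074 and 0.087 m and angle between flat_lid's own z axis and vertical between 0.334 and 0.434 rad and angle between the y axis of flat_lid and the y axis of bin, either way round below 0.1 rad and linear speed of each of large_round_lid, small_round_lid, long_lid, flat_lid below 0.02 m/s and distance of each of tube_rack, reagent_bottle from where it was at the start of the episode below 0.02 m); the robot touches nothing.
It fails at once if a lid is slammed or pressed hard on a container (over 60 N) (contact force between large_round_lid and large_jar above 60 N or contact force between small_round_lid and small_jar above 60 N or contact force between long_lid and tray above 60 N or contact force between flat_lid and bin above 60 N).
It fails at once if a lid is dropped (faster than 0.5 m/s with the fingers off it, a fall of 13 mm) ((linear speed of large_round_lid above 0.5 m/s and contact force between the fingers and large_round_lid below 0.1 N) or (linear speed of small_round_lid above 0.5 m/s and contact force between the fingers and small_round_lid below 0.1 N) or (linear speed of long_lid above 0.5 m/s and contact force between the fingers and long_lid below 0.1 N) or (linear speed of flat_lid above 0.5 m/s and contact force between the fingers and flat_lid below 0.1 N)).
It fails at once if the tube rack or the bottle is knocked over (angle between any of tube_rack, reagent_bottle's own z axis and vertical above 0.5 rad).
It also fails if it takes over 112 s, if anything falls off the work surface, if the arm or the gripper's body presses on something with over 40 N, if the wrist force passes 120 N, or if a joint passes its speed limit or range.

## Working session

There is one attempt and no reset: what is moved stays moved. The work goes in short steps, each a Python script; the robot and the scene stay as the last script left them, time stands still between calls to the robot, and variables do not carry over. Pictures are saved under pics/ and viewed, at most 14 in all, crops included, and the job is handed in when it is done.

```bash
mkdir -p pics; python3 - <<'E'
from rig import manip
import cv2,numpy as np,pickle
np.set_printoptions(precision=4,suppress=True)
for n in("top","side"):
    c=manip.camera(n);pickle.dump(c,open(n+".pkl","wb"))
    cv2.imwrite(f"pics/{n}0.png",c["image"][:,:,::-1])
    print(n,c["fx"],c["cx"],c["cy"]);print(np.array(c["cam_to_world"]))
print(manip.get_ee_rot(),manip.get_time())
E
```

```text
top 432.917637028633 323.294585954255 196.41547767731325
[[ 0.0032 -0.9969  0.0788  0.3513]
 [-1.     -0.0034 -0.0019  0.0104]
 [ 0.0022 -0.0788 -0.9969  1.3994]
 [ 0.      0.      0.      1.    ]]
side 400.05174572918776 316.95174916462304 207.22483790564903
[[-0.9995 -0.0073  0.03    0.3995]
 [-0.0251  0.7594 -0.6501  0.875 ]
 [-0.018  -0.6505 -0.7593  1.0461]
 [ 0.      0.      0.      1.    ]]
[-3.0889 -0.565   0.0004] 0.1
```

View pics/top0.png

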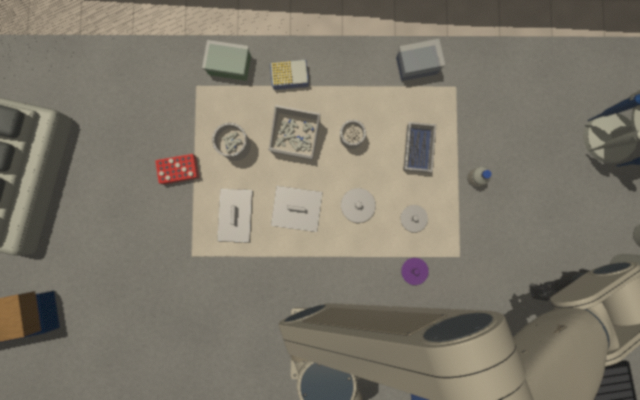

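View pics/side0.png

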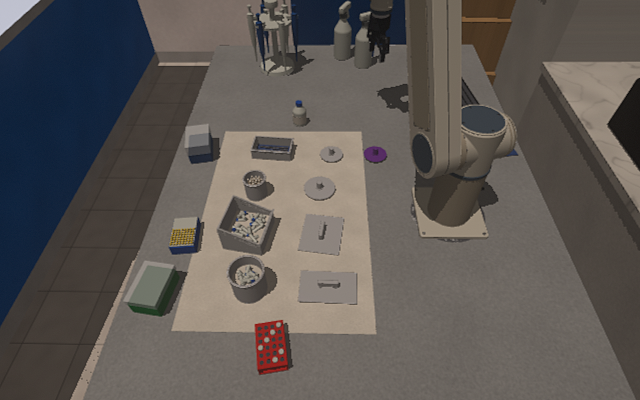

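The top view shows, along row ~210 (pixel col,row): long lid (235,215), flat lid (297,209), large lid (358,205) and small lid (414,218). The purple look-alike is at (415,271). The containers are the large jar (231,141), bin (296,133), small jar (353,134) and tray (420,148). The rack is at (177,169) and the bottle at (481,176). The grey small lid is the one meant, because the other one is purple. Next I'll enlarge.

```bash
python3 - <<'E'
import cv2
a=cv2.imread("pics/top0.png")[100:250,205:445]
b=cv2.imread("pics/side0.png")[125:315,215:395]
cv2.imwrite("pics/topc.png",cv2.resize(a[:, :],None,fx=3.3333,fy=3.3333,interpolation=cv2.INTER_CUBIC))
cv2.imwrite("pics/sidec.png",cv2.resize(b,None,fx=3,fy=3,interpolation=cv2.INTER_CUBIC))
E
```

```text
(no output)
```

View pics/topc.png

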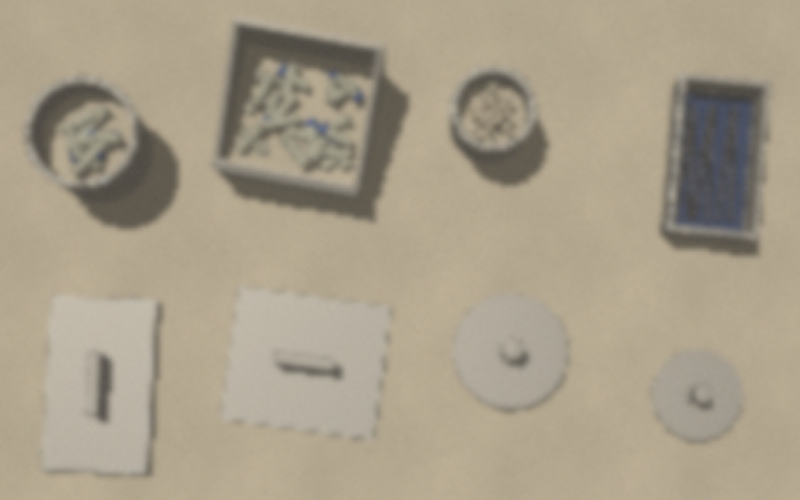

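View pics/sidec.png

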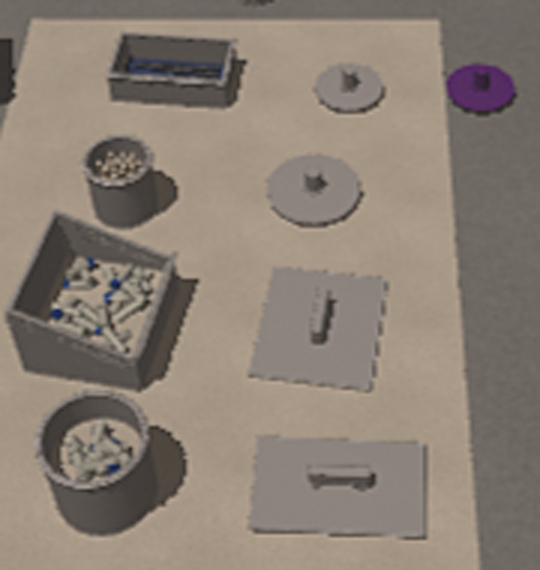

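The crops confirm the grey small lid at crop (696,395) in topc, plus all the rim and lid corners. In sidec the bin's high edge is on the left (+x) and its ledge on the right (toward the robot). Next step is fitting poses from both views.

```bash
cat > fit.py <<'E'
import numpy as np,pickle
from scipy.optimize import least_squares
C={n:pickle.load(open(n+".pkl","rb")) for n in("top","side")}
def proj(n,P):
    c=C[n];T=np.linalg.inv(np.array(c["cam_to_world"]));q=P@T[:3,:3].T+T[:3,3]
    return q[:,:2]/q[:,2:]*[c["fx"],c["fy"]]+[c["cx"],c["cy"]]
def full(n,p):
    p=np.array(p,float);s,o=(10/3,[205,100]) if n=="top" else (3,[215,125])
    return (p+.5)/s-.5+o
def pose(v,L):
    c,s=np.cos(v[2]),np.sin(v[2]);R=np.array([[c,-s,0],[s,c,0],[0,0,1]])
    return L@R.T+[v[0],v[1],0]
a=np.linspace(0,2*np.pi,181)
def circ(r,z,top,side,x0):
    L=np.c_[r*np.cos(a),r*np.sin(a),0*a+z]
    def f(v):
        o=[]
        for n,(l,rr,t,b) in(("top",top),("side",side)):
            q=proj(n,pose([v[0],v[1],0],L));m=full(n,[[l,t],[rr,b]])
            o+=list(((q.max(0)+q.min(0))/2-m.mean(0)))
        return o
    return least_squares(f,x0)
def poly(L,top,side,x0):
    L=np.array(L)
    def f(v):
        o=[]
        for n,m in(("top",top),("side",side)):
            k=[i for i in range(len(m)) if m[i]]
            o+=list((proj(n,pose(v,L))[k]-full(n,[m[i] for i in k])).ravel())
        return o
    return least_squares(f,x0)
def rect(hx,hy,z): return [[hx,hy,z],[hx,-hy,z],[-hx,-hy,z],[-hx,hy,z]]
if __name__=="__main__":
    np.set_printoptions(precision=4,suppress=True)
    R={}
    R["large_jar"]=circ(.05,.1,(25,145,76,190),(37,154,392,488),[.5,.2])
    R["small_jar"]=circ(.038,.08,(450,540,66,158),(84,153,136,187),[.5,0])
    R["large_lid"]=circ(.056,.012,(454,570,292,410),(267,361,154,225),[.4,0])
    R["small_lid"]=circ(.044,.012,(650,742,348,442),(315,384,64,111),[.4,-.2])
    # corners order: TL,TR,BR,BL in top image = (+x+y),(+x-y),(-x-y),(-x+y)
    R["tray"]=poly(rect(.075,.042,.045),[(675,80),(768,85),(757,240),(665,233)],[(110,70),(120,34),(236,38),(230,76)],[.5,-.2,0])
    R["bin"]=poly([[.065,.07,.107],[.065,-.07,.107],[-.067,-.07,.0655],[-.067,.07,.0655]],[(235,22),(385,48),(362,193),(216,165)],[(10,318),(57,213),(175,252),None],[.5,.1,-.17])
    R["long_lid"]=poly(rect(.084,.051,.012),[(52,296),(160,298),(150,473),(42,470)],[(250,530),(256,436),(426,440),(425,536)],[.4,.2,0])
    R["flat_lid"]=poly(rect(.065,.075,.005),[(240,290),(392,304),(376,438),(222,420)],[(249,376),(273,268),(387,280),(371,388)],[.4,.1,-.1])
    for k,r in R.items(): print(k,r.x,"res",r.fun)
    pickle.dump({k:r.x for k,r in R.items()},open("poses.pkl","wb"))
    for k,z,p in(("large_lid",.04,[(513,346),(316,176)]),("small_lid",.04,[(697,392),(349,74)]),):
        P=np.array([[*R[k].x[:2],z]]);print(k,[proj(n,P)[0]-full(n,q) for n,q in zip(("top","side"),p)])
E
python3 fit.py
```

```text
large_jar [0.6259 0.2943] res [-0.8629  0.2419 -0.2218 -0.9411]
small_jar [ 0.6533 -0.0825] res [-0.4541 -0.4426  0.4871 -0.6184]
large_lid [ 0.4341 -0.104 ] res [-0.1869 -0.0392  0.0457 -0.283 ]
small_lid [ 0.3923 -0.2814] res [ 0.0286 -0.053   0.0629  0.0507]
tray [ 0.6157 -0.2988 -0.068 ] res [ 1.1657 -0.5948 -0.3824 -0.2336  0.498  -0.068   1.5188  0.1448  0.0398
  2.3524  0.9846  0.0435  0.3881  0.4783 -0.5406  2.2909]
bin [ 0.6543  0.0992 -0.1619] res [-0.806  -0.496  -0.4498 -0.8459 -0.4688  0.3221 -0.9727  1.3934 -0.3602
 -1.9597 -0.9545 -1.2446  0.992  -0.4485]
long_lid [ 0.4013  0.2909 -0.0265] res [-0.0801 -0.3372 -0.7994  0.0083 -0.053  -0.0432  0.3624 -0.0984 -0.4179
 -0.5746  0.4008 -0.1596 -0.1724  0.47    0.6152 -0.2788]
flat_lid [ 0.4229  0.0935 -0.116 ] res [-0.5099 -1.0774 -0.0969  0.2208 -0.1207  0.0585 -0.2674 -0.1112  0.2259
 -0.1835 -0.1881 -0.6019  0.0983 -0.8469  0.7268  0.262 ]
large_lid [array([0.2463, 0.8775]), array([-0.739 , -1.5791])]
small_lid [array([1.601 , 0.5547]), array([ 0.2873, -1.1515])]
```

```bash
cat > ov.py <<'E'
import cv2,pickle
from fit import *
def overlay(out,P):
    a2=np.linspace(0,2*np.pi,60)
    ci=lambda r,z:np.c_[r*np.cos(a2),r*np.sin(a2),0*a2+z]
    S={"large_jar":[ci(.05,.1)],"small_jar":[ci(.038,.08)],"tray":[np.array(rect(.075,.042,.045)),np.array(rect(.071,.038,.045))],
     "bin":[np.array([[.065,.07,.107],[.065,-.07,.107],[-.067,-.07,.0655],[-.067,.07,.0655]]),np.array(rect(.065,.07,0))]}
    tiles=[]
    for n,boxes in(("top",[(205,115,60),(268,98,60),(330,105,60),(388,118,60)]),("side",[(220,250,60),(212,190,70),(235,165,45),(245,125,60)])):
        row=[]
        for (k,L),(x,y,w) in zip(S.items(),boxes):
            s=200/w;im=cv2.resize(C[n]["image"][y:y+w,x:x+w,::-1],(200,200),interpolation=cv2.INTER_CUBIC)
            v=list(P[k])+[0]
            for l in L: cv2.polylines(im,[np.int32(((proj(n,pose(v[:3],l))-[x,y]+.5)*s)*16)],True,(0,0,255),1,cv2.LINE_AA,4)
            row.append(im)
        tiles.append(np.hstack(row))
    cv2.imwrite(out,np.vstack(tiles))
if __name__=="__main__": overlay("pics/ov1.png",pickle.load(open("poses.pkl","rb")))
E
python3 ov.py
```

```text
(no output)
```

View pics/ov1.png

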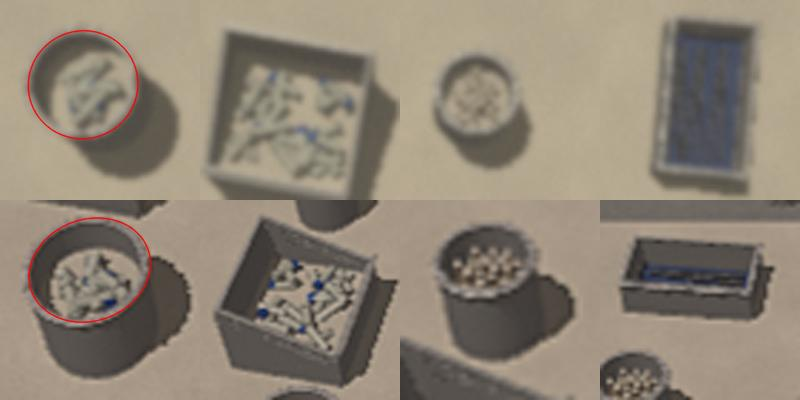

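```bash
python3 - <<'E'
from fit import *
P=pickle.load(open("poses.pkl","rb"))
print(proj("top",pose(P["tray"],np.array(rect(.075,.042,.045)))),full("top",[(675,80)]))
E
sed -i 's/im=cv2.resize(\(.*\),(200,200),interpolation=cv2.INTER_CUBIC)/im=cv2.resize(np.ascontiguousarray(\1),(200,200),interpolation=cv2.INTER_CUBIC)/; s/np.int32(\(.*\)\*16)\]/np.int32(np.round(\1*16)).reshape(-1,1,2)]/' ov.py; grep polylines ov.py
```

```text
[[408.31565427 123.0551617 ]
 [434.66756512 124.91635854]
 [432.24798271 171.5819523 ]
 [405.6687882  169.69475867]] [[407.15 123.65]]
            for l in L: cv2.polylines(im,[np.int32(np.round(((proj(n,pose(v[:3],l))-[x,y]+.5)*s)*16)).reshape(-1,1,2)],True,(0,0,255),1,cv2.LINE_AA,4)
```

```bash
python3 ov.py; python3 - <<'E'
import cv2
im=cv2.imread("pics/ov1.png").astype(int);m=(im[:,:,2]-im[:,:,1])>80
print(im.shape,[[m[r*200:r*200+200,c*200:c*200+200].sum() for c in range(4)] for r in range(2)])
E
```

```text
(400, 800, 3) [[np.int64(568), np.int64(0), np.int64(0), np.int64(0)], [np.int64(591), np.int64(0), np.int64(0), np.int64(0)]]
```

```bash
sed -i 's/for (k,L),(x,y,w) in zip(S.items(),boxes):/for k,(x,y,w) in zip(("large_jar","bin","small_jar","tray"),boxes):\n            L=S[k]/' ov.py; python3 ov.py
```

```text
(no output)
```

View pics/ov1.png

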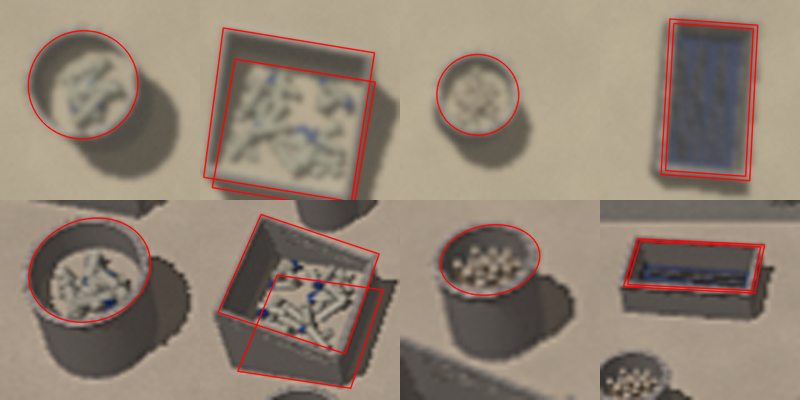

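```bash
cat > h.py <<'E'
from rig import manip
import numpy as np,pickle
from scipy.spatial.transform import Rotation as Ro
np.set_printoptions(precision=4,suppress=True)
P=pickle.load(open("poses.pkl","rb"))
P["bin"]=P["bin"]+[.001,.001,0]; P["tray"]=P["tray"]+[.001,.0015,0]
def down(psi): return (Ro.from_euler("z",psi)*Ro.from_euler("x",np.pi)).as_rotvec()
def yawopt(p,psi):
    best=None
    for s in (psi,psi+np.pi,psi-np.pi):
        q=manip.solve_ik(p,down(s))
        if q is not None and (best is None or abs(q[5])<best[0]): best=(abs(q[5]),s)
    return best[1]
def F(): return np.mean([np.array(manip.get_contact_force()) for _ in range(1)],axis=0)
def pick(xy,psi,g,w):
    manip.move_to([*xy,.13],down(psi))
    manip.command_gripper(w,60)
    manip.servo_line([*xy,g+.02],rate=.15); manip.servo_line([*xy,g],rate=.05)
    f0=F();manip.command_gripper(0,60)
    print("grip",manip.get_width(),manip.get_grip_force(),"F",f0,F(),"t",manip.get_time())
def touch(start,d,n,step=.001,lim=5):
    """step along d from start until force against d exceeds lim"""
    f0=F()
    for i in range(1,n+1):
        p=np.array(start)+np.array(d)*step*i
        manip.servo_line(p,rate=.02)
        df=F()-f0
        if -df@np.array(d)>lim: break
    print("touch at step",i,"dF",df,"pos",manip.get_position()); return p
def shot(tag):
    import cv2
    for n in("top","side"):
        c=manip.camera(n);pickle.dump(c,open(f"{n}_{tag}.pkl","wb"))
def roundlid(lid,jar,h,g=.038):
    l=P[lid][:2];j=P[jar][:2]
    psi=yawopt([*l,.13],0);pick(l,psi,g,.045)
    manip.servo_line([*l,.17],rate=.25)
    print("held",manip.get_width())
    manip.move_to([*j,g+h-.008+.03],down(psi))
    manip.servo_line([*j,g+h-.008+.004],rate=.06)
    touch([*j,g+h-.008+.004],[0,0,-1],9)
    manip.command_gripper(.045)
    p=manip.get_position()
    manip.servo_line([p[0],p[1],p[2]+.09],rate=.2);print("t",manip.get_time())
E
python3 - <<'E'
from h import *
roundlid("large_lid","large_jar",.1); shot("a")
import cv2
c=pickle.load(open("side_a.pkl","rb"))["image"][:,:,::-1];t=pickle.load(open("top_a.pkl","rb"))["image"][:,:,::-1]
cv2.imwrite("pics/a.png",np.hstack([cv2.resize(c[220:340,180:300].copy(),(400,400),interpolation=2),cv2.resize(t[90:210,180:300].copy(),(400,400),interpolation=2)]))
E
```

```text
grip 0.018127044011785914 58.47297728061676 F [ 0.4148 -0.387  -0.1018] [-1.7548 -0.778   5.0101] t 4.0667
held 0.017881666650593986
touch at step 5 dF [-3.3825 -2.4851 11.3449] pos [0.626  0.2944 0.1304]
t 9.175
```

View pics/a.png

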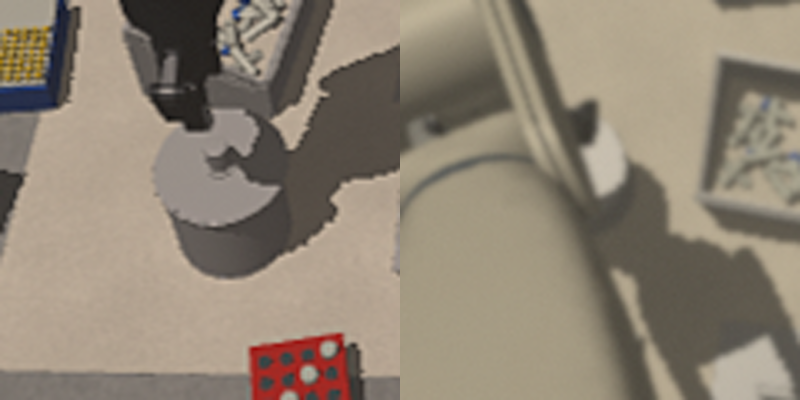

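The lid lies level on the large jar, centred around (220,170) in the left half. Contact came 1 mm from nominal, so it is seated. Next are the small and long lids.

```bash
python3 - <<'E'
from h import *
roundlid("small_lid","small_jar",.08)
l=P["long_lid"];t=P["tray"];g=.038
psi=yawopt([*l[:2],.13],l[2]);pick(l[:2],psi,g,.045)
manip.servo_line([*l[:2],.2],rate=.25);print("held",manip.get_width())
psi2=psi+t[2]-l[2]
z=g+.045-.008
# keep clear of the lidded jars: high way
m=[.45,0.0,.25]
manip.move_to(m,down(psi2)); 
manip.move_to([*t[:2],z+.03],down(psi2)); manip.servo_line([*t[:2],z+.004],rate=.06)
touch([*t[:2],z+.004],[0,0,-1],9)
manip.command_gripper(.045);p=manip.get_position();manip.servo_line([p[0],p[1],.2],rate=.2)
manip.move_to([.35,.35,.3],down(yawopt([.35,.35,.3],0)))
shot("b");import cv2
c=pickle.load(open("side_b.pkl","rb"))["image"][:,:,::-1];t=pickle.load(open("top_b.pkl","rb"))["image"][:,:,::-1]
cv2.imwrite("pics/b.png",np.vstack([cv2.resize(c[120:320,210:410].copy(),(600,600),interpolation=2)]))
cv2.imwrite("pics/bt.png",cv2.resize(t[90:260,190:460].copy(),(800,504),interpolation=2));print(manip.get_time())
E
```

```text
grip 0.01618523955511551 58.460946679115295 F [-0.7942 -0.4409  0.5999] [ 0.2347 -1.149   4.1597] t 13.2833
held 0.01596695617002323
touch at step 5 dF [-4.9451 -1.0602 11.2616] pos [ 0.6535 -0.0825  0.1104]
t 18.0333
grip 0.010913592491851596 59.15414571762085 F [-0.0089  0.1773  0.995 ] [-0.7642 -0.437   4.1454] t 21.8667
held 0.011014060460608797
touch at step 5 dF [-3.0393  2.0388 11.8667] pos [ 0.6169 -0.2974  0.0754]
30.85
```

View pics/b.png

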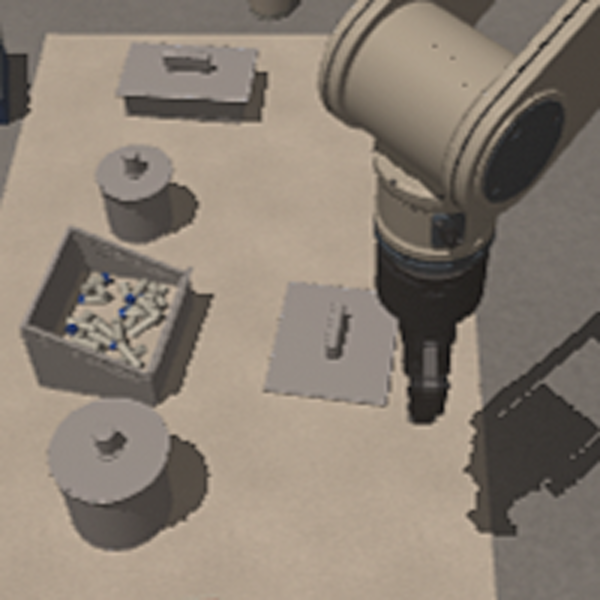

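View pics/bt.png

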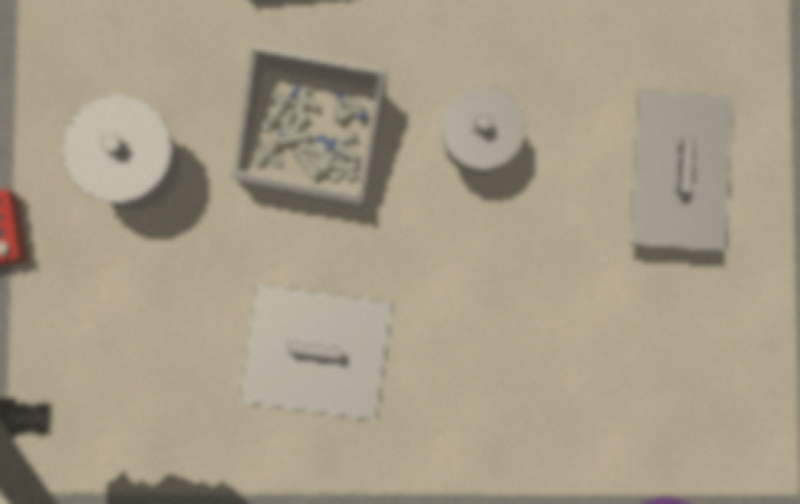

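All three lids are seated and centred: jars at (118,148) and (485,130), tray at (683,170). The flat lid is undisturbed at (318,352). Next is placing the flat lid with a tilted tool.

```bash
python3 - <<'E'
from h import *
l=P["flat_lid"];b=P["bin"];g=.031
psi=yawopt([*l[:2],.13],l[2]+np.pi/2);rel=psi-l[2]
RL=Ro.from_euler("z",b[2])*Ro.from_euler("y",-.384)
ori=(RL*Ro.from_euler("z",rel)*Ro.from_euler("x",np.pi)).as_rotvec()
home=np.array([b[0],b[1],0])+Ro.from_euler("z",b[2]).apply([-.002,0,.080])
X,_,N=RL.as_matrix().T
tcp=home+g*N
q=[manip.solve_ik(tcp+.005*X+k*N,ori) for k in(.08,.004)];print("ik",q)
assert all(x is not None for x in q)
pick(l[:2],psi,g,.045)
manip.servo_line([*l[:2],.22],rate=.25);print("held",manip.get_width())
manip.move_to(tcp+.005*X+.08*N,ori)
manip.servo_line(tcp+.005*X+.02*N,rate=.1);manip.servo_line(tcp+.005*X+.005*N,rate=.04)
p=touch(tcp+.005*X+.005*N,-N,10,lim=5)
p=p+.0007*N;manip.servo_line(p,rate=.02);manip.hold(.2)
p=touch(p,-X,11,lim=6)
print("slope offset from nominal home",(p-tcp)@X,(p-tcp)@N,manip.get_time())
shot("c");import cv2
c=pickle.load(open("side_c.pkl","rb"))["image"][:,:,::-1]
cv2.imwrite("pics/c.png",cv2.resize(c[170:290,190:310].copy(),(600,600),interpolation=2))
E
```

```text
ik [array([ 0.2131,  0.4092,  1.906 , -0.2987,  0.4852,  0.6159]), array([ 0.1943,  0.5551,  1.8753, -0.3677,  0.372 ,  0.6768])]
grip 0.010891101716673825 59.21053647994995 F [ 0.3477 -0.5804 -0.6316] [-0.0949  0.2594  4.8476] t 33.9
held 0.010940634274622128
touch at step 6 dF [-8.9888  1.1198 14.4623] pos [0.6466 0.1017 0.1108]
touch at step 3 dF [ 7.1024 -5.3094 -0.1324] pos [0.6463 0.1019 0.111 ]
slope offset from nominal home 0.0020000000000001375 -0.0003000000000000702 39.5917
```

View pics/c.png

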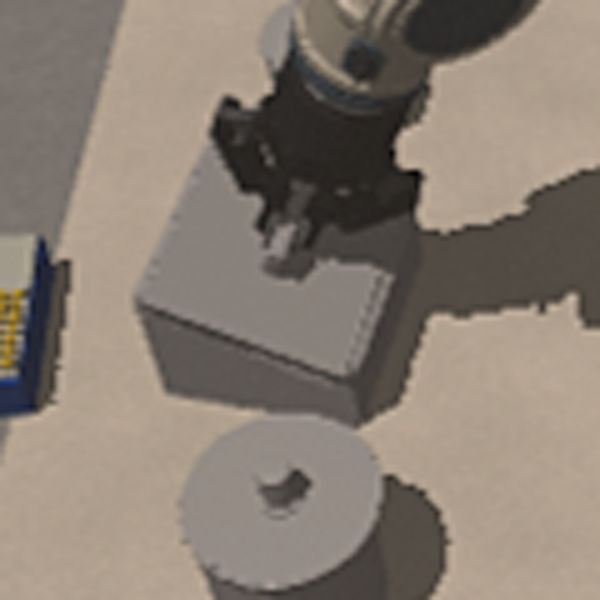

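```bash
cat >> h.py <<'E'
def flat():
    b=P["bin"];RL=Ro.from_euler("z",b[2])*Ro.from_euler("y",-.384)
    home=np.array([b[0],b[1],0])+Ro.from_euler("z",b[2]).apply([-.002,0,.080])
    return RL.as_matrix().T,home+.031*RL.as_matrix()[:,2]
E
python3 - <<'E'
from h import *
M,tcp=flat()
print(M@(np.array(manip.get_position())-tcp),F(),manip.get_width(),M@F())
manip.hold(.3);print(M@(np.array(manip.get_position())-tcp),M@F())
E
```

```text
[0.0049 0.0002 0.0005] [ 2.7178 -4.3674  7.6549] 0.011033841255592081 [ 6.0076 -3.872   5.8287]
[0.005  0.0002 0.0005] [ 5.9979 -4.3051  5.9024]
```

```bash
python3 - <<'E'
from h import *
M,tcp=flat();X,Y,N=M
at=lambda u,n:tcp+u*X+n*N
manip.servo_line(at(.005,.0025),rate=.02);manip.hold(.3)
f0=M@F();print("free",f0,M@(np.array(manip.get_position())-tcp))
for i in range(1,9):
    manip.servo_line(at(.005-.001*i,.0025),rate=.02);manip.hold(.1)
    f=M@F()-f0;print(i,f,(M@(np.array(manip.get_position())-tcp))*1e3)
    if f[0]>4: break
print(manip.get_time())
E
```

```text
free [ 0.7725 -0.5922 -2.3109] [0.0048 0.     0.0023]
1 [ 2.0604 -1.5975  0.1521] [4.5413 0.0921 2.608 ]
2 [ 4.2481 -1.8848  1.179 ] [4.2883 0.1291 2.8016]
41.35
```

```bash
python3 - <<'E'
from h import *
M,tcp=flat();X,Y,N=M
at=lambda u,n:tcp+u*X+n*N
print("torque",M@np.array(manip.get_torque()))
touch(at(.0045,.0025),-N,5,lim=3)
print((M@(np.array(manip.get_position())-tcp))*1e3,M@F())
manip.command_gripper(.03);manip.hold(.2)
print((M@(np.array(manip.get_position())-tcp))*1e3,M@F())
p=np.array(manip.get_position());manip.servo_line(p+.08*N,rate=.15)
manip.move_to([.35,.35,.3],down(yawopt([.35,.35,.3],0)))
shot("d");import cv2
c=pickle.load(open("side_d.pkl","rb"))["image"][:,:,::-1];t=pickle.load(open("top_d.pkl","rb"))["image"][:,:,::-1]
cv2.imwrite("pics/d.png",np.hstack([cv2.resize(x.copy(),(400,400),interpolation=2) for x in(c[185:265,207:287],t[95:165,260:330])]))
print(manip.get_time())
E
```

```text
torque [-0.5322 -0.7667 -0.2286]
touch at step 2 dF [-3.3519  1.7924  1.9504] pos [0.6459 0.1019 0.1111]
[4.689  0.1231 0.6995] [ 2.4162 -1.2484  2.024 ]
[ 4.3063 -0.0086  0.4292] [-1.0659  0.813   0.9371]
44.575
```

View pics/d.png

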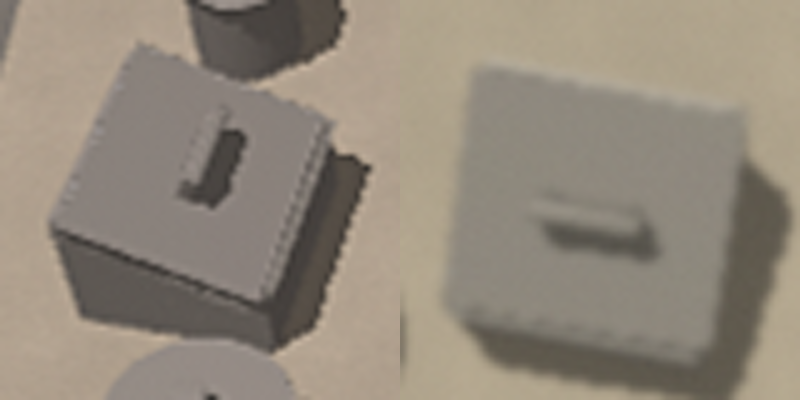

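The flat lid lies flush and looks square, with a thin dark line along the ledge (side view (325,130) to (268,295)). I'll nudge the handle gently downslope with closed fingers to make sure the lid is against the ledge.

```bash
python3 - <<'E'
from h import *
M,tcp=flat();X,Y,N=M
at=lambda u,n:tcp+u*X+n*N
l=P["flat_lid"];b=P["bin"]
psi=yawopt([*l[:2],.13],l[2]+np.pi/2);rel=psi-l[2]
ori=(Ro.from_euler("z",b[2])*Ro.from_euler("y",-.384)*Ro.from_euler("z",rel)*Ro.from_euler("x",np.pi)).as_rotvec()
manip.move_to(at(.036,.08),ori);manip.command_gripper(0,20)
manip.servo_line(at(.036,.004),rate=.08);manip.hold(.3)
f0=M@F();print(f0)
for i in range(1,26):
    manip.servo_line(at(.036-.001*i,.004),rate=.02);manip.hold(.1)
    f=M@F()-f0;u=(M@(np.array(manip.get_position())-tcp))*1e3
    if f[0]>1: print(i,f,u)
    if f[0]>4: break
manip.servo_line(at(.04,.004),rate=.08);manip.servo_line(at(.04,.08),rate=.15)
manip.move_to([.35,.35,.3],down(yawopt([.35,.35,.3],0)))
shot("e");import cv2
c=pickle.load(open("side_e.pkl","rb"))["image"][:,:,::-1];t=pickle.load(open("top_e.pkl","rb"))["image"][:,:,::-1]
cv2.imwrite("pics/e.png",np.vstack([np.hstack([cv2.resize(x.copy(),(400,400),interpolation=2) for x in(c[185:265,207:287],t[95:165,260:330])]),cv2.resize(t[80:300,140:500].copy(),(800,200))]))
d=[np.abs(c.astype(int)-pickle.load(open("side_d.pkl","rb"))["image"][:,:,::-1])[185:265,207:287].max(2)>25]
print(d[0].sum(),manip.get_time())
E
```

```text
[ 0.4098 -0.2388  0.5855]
12 [ 2.0463 -0.5834  0.3082] [24.1627 -0.0159  4.0394]
13 [ 3.4778 -2.3701  0.0179] [23.7932  0.0355  4.207 ]
14 [ 6.5862 -3.1393  1.088 ] [23.6131  0.0638  4.4559]
10 55.3833
```

View pics/e.png

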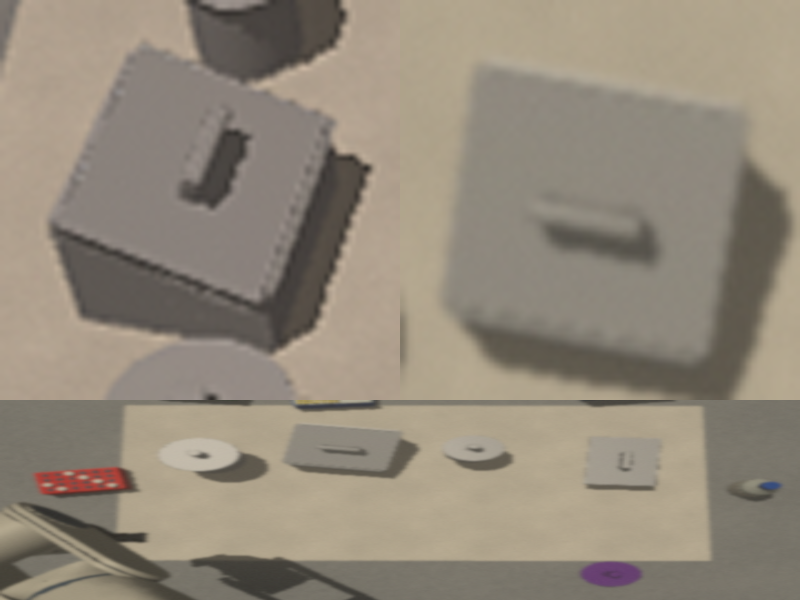

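The push met the ledge almost at once (about 24 mm) and the lid didn't shift. All four lids are seated, and the rack, bottle and purple lid are untouched.

```bash
python3 -c "
from rig import manip
print(manip.sign_off())"
```

```text
the job is handed in; nothing more can be done
None
```

All four lids are on their containers and released, the rack, bottle and purple look-alike were left alone, and the job was handed in at about 55 s; sign-off returned no verdict.

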